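Sort the screw tins by weight and strap the full ones down

TASK

The closed screw tins on the bench all look alike, but some are full and some are empty: feel by lifting which is which. Swing the steel strap of the carrying tray up out of the way, stand every full tin upright in a pocket of the carrying tray and every empty one upright in a pocket of the dark refill tray; once all are sorted, swing the strap back over until it lies fully down against its stop in the catch. Leave the other things on the bench where they are.

Things in the scene. Friction and masses are not known exactly. Their poses are not given: they have to be found in the camera images.
- tin_a: closed screw tin, a plain metal cylinder 46 mm in diameter and 54 mm tall with a white lid, indistinguishable by sight from the other tins; it is either full of screws (about 0.5 kg) or empty (about 0.07 kg). Origin: centre of its underside, z up its axis. None if this tin is absent
- tin_b: closed screw tin, a plain metal cylinder 46 mm in diameter and 54 mm tall with a white lid, indistinguishable by sight from the other tins; it is either full of screws (about 0.5 kg) or empty (about 0.07 kg). Origin: centre of its underside, z up its axis. None if this tin is absent
- tin_c: closed screw tin, a plain metal cylinder 46 mm in diameter and 54 mm tall with a white lid, indistinguishable by sight from the other tins; it is either full of screws (about 0.5 kg) or empty (about 0.07 kg). Origin: centre of its underside, z up its axis. None if this tin is absent
- tin_d: closed screw tin, a plain metal cylinder 46 mm in diameter and 54 mm tall with a white lid, indistinguishable by sight from the other tins; it is either full of screws (about 0.5 kg) or empty (about 0.07 kg). Origin: centre of its underside, z up its axis. None if this tin is absent
- tin_e: closed screw tin, a plain metal cylinder 46 mm in diameter and 54 mm tall with a white lid, indistinguishable by sight from the other tins; it is either full of screws (about 0.5 kg) or empty (about 0.07 kg). Origin: centre of its underside, z up its axis. None if this tin is absent
- tin_f: closed screw tin, a plain metal cylinder 46 mm in diameter and 54 mm tall with a white lid, indistinguishable by sight from the other tins; it is either full of screws (about 0.5 kg) or empty (about 0.07 kg). Origin: centre of its underside, z up its axis. None if this tin is absent
- carry_tray: plywood carrying tray fixed to the bench, 62 mm (its x) by 176 mm (its y), with a row along y of three square pockets 52 mm wide, one tin each; walls and dividers 5 mm thick, tops 26 mm above the bench. Each pocket has a sprung floor. Origin: centre of its underside; z up. The strap's hinge axis is at y = +116 mm, z = 72.5 mm; the catch is at y = -108 mm
- refill_tray: dark wooden refill tray fixed to the bench, made like the carrying tray (62 mm by 176 mm along its y, three 52 mm pockets at y = -57, 0 and 57 mm, with sprung floors 14 mm above the bench, wall tops 26 mm above the bench) but with no strap and no posts. Origin: centre of its underside, z up
- carry_pocket0 (a point): middle of the sprung floor (raised) of pocket 0 of the carrying tray, 14 mm above the bench, at y = -57 mm of the tray; the axes are the tray's
- carry_pocket1 (a point): middle of the sprung floor (raised) of pocket 1 of the carrying tray, 14 mm above the bench, at y = 0 mm of the tray; the axes are the tray's
- carry_pocket2 (a point): middle of the sprung floor (raised) of pocket 2 of the carrying tray, 14 mm above the bench, at y = 57 mm of the tray; the axes are the tray's
- carry_floor0 (a joint): how far the sprung floor of pocket 0 of the carrying tray has sunk: 0 = up, 14 mm above the bench; 0.005 m = down. It takes about 2.5 N to sink: a full tin's weight sinks it, an empty one's does not; it springs back when relieved
- carry_floor1 (a joint): how far the sprung floor of pocket 1 of the carrying tray has sunk: 0 = up, 14 mm above the bench; 0.005 m = down. It takes about 2.5 N to sink: a full tin's weight sinks it, an empty one's does not; it springs back when relieved
- carry_floor2 (a joint): how far the sprung floor of pocket 2 of the carrying tray has sunk: 0 = up, 14 mm above the bench; 0.005 m = down. It takes about 2.5 N to sink: a full tin's weight sinks it, an empty one's does not; it springs back when relieved
- refill_floor0 (a joint): how far the sprung floor of pocket 0 of the refill tray has sunk: 0 = up, 14 mm above the bench; 0.005 m = down. It takes about 2.5 N to sink: a full tin's weight sinks it, an empty one's does not; it springs back when relieved
- refill_floor1 (a joint): how far the sprung floor of pocket 1 of the refill tray has sunk: 0 = up, 14 mm above the bench; 0.005 m = down. It takes about 2.5 N to sink: a full tin's weight sinks it, an empty one's does not; it springs back when relieved
- refill_floor2 (a joint): how far the sprung floor of pocket 2 of the refill tray has sunk: 0 = up, 14 mm above the bench; 0.005 m = down. It takes about 2.5 N to sink: a full tin's weight sinks it, an empty one's does not; it springs back when relieved
- strap (a joint): angle of the steel hold-down strap about its hinge, along the carrying tray's x: 0 = level in the catch, against its stop, underside 7 mm above full seated tins; grows as it swings up, 1.57 = upright, more = leaning back (at most 2.1); starts down or nearly. The hinge is stiff (0.25 N m, 1 N at the tab): the strap stays wherever it is left
- strap_tab (a point): point on the middle of the strap near its free end, 250 mm from the hinge, where to take hold of it; a flat bar 20 mm wide (along the tray's x), 5 mm thick, ending 16 mm past this point. Its axes turn with the strap; -y points away from the hinge. When down it lies in the catch (post 70 mm high with cheeks to 88 mm, 28 mm apart) and this tab is 26 mm past it
- tape_roll: bystander: roll of pale tape lying flat, 52 mm in diameter, 24 mm high, among the tins; origin centre of underside
- glue_bottle: bystander: white bottle 48 mm in diameter, 110 mm tall; origin centre of underside
- tape_measure: bystander: yellow tape measure 62 x 34 mm, 58 mm tall; origin centre of underside
- mug: bystander: blue mug 80 mm wide, 90 mm tall; origin centre of underside
- offcut: bystander: wooden offcut 110 x 45 mm, 30 mm high; origin centre of underside
Things that resemble listed ones, but are neither listed nor needed, are in the scene too. What is shaped like the tin_b but blue or pink is not meant.

How it is judged:
By the outcome, as a careful person would: the job done as asked, in the order asked, and still so for the second after the job is handed in, with the robot touching nothing.
Of tin_a, tin_b, tin_c, tin_d, tin_e, tin_f only 4 to 6 are there at a start; the rules pass over those that are not, and their reading is None.
At some moment in a run one of tin_a, tin_b, tin_c, tin_d, tin_e, tin_f may be knocked a few centimetres aside while the robot is not near it.
It also fails if it takes over 210 s, if anything falls off the work surface, if the arm or the gripper's body presses on something with over 40 N, if the wrist force passes 120 N, or if a joint passes its speed limit or range.

ROBOT

A 6-joint arm with a two-finger parallel gripper is mounted at the origin on the work surface. World frame = base frame: x ahead of the robot, y to its left, z up, the work surface at z = 0. Lengths are in m, angles in degrees, forces in N, time in s.
With the tool pointing down it reaches from about 0.325 to 0.775 m from the base axis. Payload 5.5 kg.
Tool frame: the origin (TCP) lies midway between the tips of the shut fingers; the grasp point (between the pads) lies 19 mm behind it; z points along the fingers, y is the line along which they close (so a half turn about z gives the same grasp; the last joint's range is limited). The gripper opens to 88 mm and grips with 3 to 60 N. Pads are 20 mm wide; open, the fingers measure 115 mm over their backs; the gripper's body (75 mm by 178 mm) begins 61 mm behind the grasp point.
Start: joints at [65.277, 5.22, 70.514, -0, 104.267, -3.249], TCP at [0.22, 0.558, 0.223] pointing down, gripper open.
Joint ranges: [-164.24, 164.24], [-49.07, 125.15], [9.68, 141.18], [-86.29, 266.29], [3.28, 154.24], [-151.56, 151.56]. Speed limits (degrees/s): [147.25, 147.25, 172.46, 180, 180, 180].

INTERFACE

Orientations are given as a 3x3 rotation matrix whose columns are the frame's x, y, z axes.
In Python, from workcell import robot gives the robot as it stands.
- The arm moves only by the shell command python3 -m jog 'ROWS' [OPENING] [FORCE]. ROWS is JSON, a list of rows, each a list of 4 numbers: the shift along the world's x, y, z in mm, then the turn about the world's z in rad. In form: [[tx, ty, tz, roll], ...]. A call has 1 to 12 rows; each row is the pose to reach, as a shift and turn from the pose commanded when the call began; what a row does not reach only later rows make up. A row lasts 1/8 s, in which the tool goes at most 62.5 mm and 10.7 degrees, less where a joint would pass 70% of its speed; a pose out of reach is approached as far as the arm can. A call with a gripper value outside its range is refused whole. OPENING is the closure, from 0 (fully open) to 1 (shut), set as the call begins (- or left out, the last holds). The fingers move at their own pace and stop on an object; FORCE is the grip in N (left out, the last holds). Time passes only in rows, so rows that repeat a pose let the fingers close. It gives the time, the measured TCP pose, the force, the opening and the grip force at its end, in the units of the state.
- robot.get_state(): the state, without advancing time (a new reading comes with each control period).
- robot.camera(name): name is "side" or "top" or "wrist"; returns the picture (420x560x3 uint8, red, green, blue); there is no depth.
- robot.get_calibration(name): a dict with "camera_matrix" (3x3 intrinsics, pixels), "view" (4x4, takes a point from world to camera coordinates); the wrist camera has in their place "hand_eye" (4x4, takes a point from camera to tool coordinates, whose origin is the TCP and whose axes are the flange's). Camera axes: x right, y up, looking along -z (the intrinsics and any distortion apply to the point x, -y, -z); pixel columns grow to the right and rows downward; lengths in m; the calibration is good to about 2 mm. A picture is of the moment at which its call begins: read the wrist's pose just before it. get_calibration takes no time and is no camera call.
- robot.hand_in(): hands the job in; it is judged then, once.
Trained networks look in the newest picture that a camera, given by its name, has taken for a name from the list of things; names that differ only in an ending like _2 or _b are one class to them, and where a whole thing is asked for, a point or a joint stands for the part that bears it (a point fixed in the world has none). Each returns a list of dicts, best first, with "conf" (0 to 1); they miss things now and then, are a little off and sometimes report something else, mostly with a low value. They report only what shows in the picture. A call takes as long as a camera call. They do not tell look-alikes from the thing itself.
- robot.cut_out(camera, query): "pixels" (420x560 bool, what is visible of it) and "box" ([centre column, centre row, width, height] in pixels, round what is visible of it).
- robot.landmark_of(camera, query): "position" ([column, row] in pixels: a listed point, or the origin of a listed thing).
The state is a dict: "clock": time; "qpos": joint angles; "qvel": joint speeds; "tau": joint torques, N m; "position": TCP position; "ee_rot": TCP orientation; "contact_force": force on the tool from outside, world axes, zero at the start; "moment": the same for the moment, N m; "grip_width": finger opening in m; "grip_force": force on a finger pad.
Only numpy, scipy, OpenCV 4.12 (cv2) and the standard library are available. Lean on these libraries where they do the work, as an engineer would, in place of code of your own. Each camera call takes 0.05 s, during which the arm holds its last target. There are 200 camera calls.

## Working session

There is one attempt and no reset: what is moved stays moved. The work goes in short steps, Python scripts to look and compute and a shell command to move; the robot and the scene stay as the last step left them, time stands still between calls to the robot, and variables do not carry over. Pictures are saved under pics/ and viewed, at most 14 in all, crops included, and the job is handed in when it is done.

```bash
mkdir -p pics; ls
cat > h.py <<'E'
import numpy as np, cv2
from workcell import robot
def snap(cam,name=None):
    s=robot.get_state(); im=robot.camera(cam)
    if name: cv2.imwrite('pics/'+name+'.png',im[:,:,::-1])
    return s,im
def cam(name,s=None):
    c=robot.get_calibration(name); K=np.array(c['camera_matrix'])
    if 'view' in c: V=np.array(c['view'])
    else:
        T=np.eye(4);T[:3,:3]=s['ee_rot'];T[:3,3]=s['position']
        V=np.linalg.inv(T@np.array(c['hand_eye']))
    return K,V,c
def ray(name,px,s=None):
    K,V,c=cam(name,s); d=c.get('distortion'); 
    u=np.linalg.inv(K)@[px[0],px[1],1]
    W=np.linalg.inv(V); r=W[:3,:3]@[u[0],-u[1],-1]; return W[:3,3],r
def at_z(name,px,z,s=None):
    o,r=ray(name,px,s); return o+r*(z-o[2])/r[2]
def proj(name,p,s=None):
    K,V,c=cam(name,s); q=V[:3,:3]@np.array(p)+V[:3,3]; u=K@[q[0]/-q[2],-q[1]/-q[2],1]; return u[:2]
def tri(a,b):
    A=[];B=[]
    for o,r in (a,b):
        r=r/np.linalg.norm(r);P=np.eye(3)-np.outer(r,r);A.append(P);B.append(P@o)
    return np.linalg.solve(sum(A),sum(B))
E
python3 - <<'E'
from h import *
np.set_printoptions(precision=3,suppress=True)
snap('top','top0');snap('side','side0')
print(robot.get_calibration('top'),robot.get_calibration('side'),robot.get_calibration('wrist'))
for q in ['tin_a','carry_tray','refill_tray','strap_tab','tape_roll']:
  for c in ['top','side']:
    for d in robot.landmark_of(c,q): print(q,c,round(d['conf'],2),np.round(d['position'],1), np.round(at_z(c,d['position'],0),3))
s=robot.get_state();print(s['clock'],s['contact_force'],s['grip_width'])
E
```

```text
pics
{'camera_matrix': array([[404.133,   0.   , 277.334],
       [  0.   , 404.133, 209.582],
       [  0.   ,   0.   ,   1.   ]]), 'view': array([[ 0.034, -0.999,  0.005, -0.039],
       [ 0.977,  0.034,  0.213, -0.593],
       [-0.213, -0.002,  0.977, -1.096],
       [ 0.   ,  0.   ,  0.   ,  1.   ]])} {'camera_matrix': array([[467.105,   0.   , 282.405],
       [  0.   , 467.105, 212.529],
       [  0.   ,   0.   ,   1.   ]]), 'view': array([[ 0.792, -0.61 , -0.016, -0.457],
       [ 0.337,  0.416,  0.844, -0.267],
       [-0.508, -0.674,  0.535, -0.783],
       [ 0.   ,  0.   ,  0.   ,  1.   ]])} {'camera_matrix': array([[304.263,   0.   , 282.604],
       [  0.   , 304.263, 210.511],
       [  0.   ,   0.   ,   1.   ]]), 'hand_eye': array([[ 0.   ,  0.955,  0.295,  0.082],
       [ 1.   , -0.   , -0.   , -0.   ],
       [-0.   ,  0.295, -0.955, -0.163],
       [ 0.   ,  0.   ,  0.   ,  1.   ]])}
tin_a top 0.81 [323.1 272.5] [ 0.424 -0.159  0.   ]
tin_a top 0.77 [346.3 249.9] [ 0.493 -0.227  0.   ]
tin_a top 0.59 [321.3 229.8] [ 0.551 -0.152  0.   ]
tin_a top 0.58 [282.6 197.3] 
[... 508 characters left out ...]
 0.94 [192.5 224.3] [0.554 0.235 0.   ]
carry_tray top 0.31 [385.2 261.1] [ 0.464 -0.342  0.   ]
carry_tray side 0.83 [218.5 206.7] [0.547 0.235 0.   ]
refill_tray top 0.71 [387.5 264.1] [ 0.455 -0.349  0.   ]
refill_tray side 0.92 [350.6 363.8] [ 0.459 -0.342  0.   ]
strap_tab top 0.87 [229.3 219.1] [0.574 0.125 0.   ]
strap_tab top 0.66 [239.  168.8] [0.733 0.105 0.   ]
strap_tab top 0.5 [281.  193.8] [ 0.658 -0.028  0.   ]
strap_tab side 0.77 [248.3 190.4] [0.656 0.257 0.   ]
tape_roll top 0.51 [326.4 194.3] [ 0.661 -0.167  0.   ]
tape_roll side 0.84 [363.1 265.3] [ 0.666 -0.17   0.   ]
tape_roll side 0.73 [321.5 230.4] [ 0.684 -0.015  0.   ]
0.6 [-0.308  0.296 -0.074] 0.08763642838289123
```

View pics/top0.png

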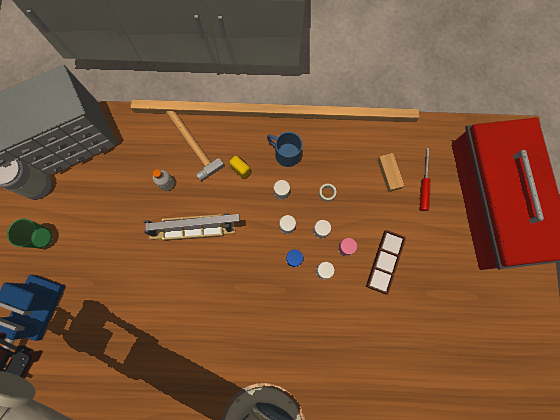

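View pics/side0.png

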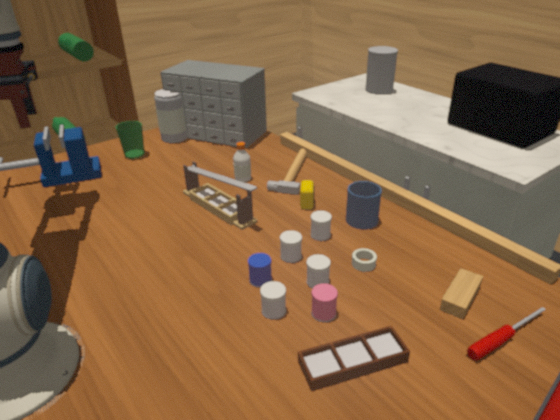

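The top view shows four white-lidded tins at (282,188), (288,224), (322,229) and (326,270). The blue (294,258) and pink (348,246) cylinders are decoys. The ring at (328,192) is the tape roll. The strap lies down over the carrying tray at (192,226), with its free end at about (243,219). The refill tray is at (386,262). Next I'll confirm the tins in a crop and measure positions from both views.

Run:
```python
from h import *
np.set_printoptions(precision=3,suppress=True)
s,t=snap('top');s,d=snap('side')
a=cv2.resize(t[160:300,130:420],None,fx=2.7,fy=2.1*1.0,interpolation=cv2.INTER_CUBIC)
b=cv2.resize(d[150:400,160:460],(783,300),interpolation=cv2.INTER_CUBIC)
im=np.vstack([a[:, :783],b]);cv2.imwrite('pics/crop1.png',im[:,:,::-1]);print(im.shape)
def res(A,B):
    p=tri(A,B);return p
L={c:[x['position'] for x in robot.landmark_of(c,'tin_a')] for c in('top','side')}
for p in L['top']:
  for q in L['side']:
    A=ray('top',p);B=ray('side',q);X=tri(A,B)
    e=np.linalg.norm(proj('top',X)-p)+np.linalg.norm(proj('side',X)-q)
    if e<6 and -.03<X[2]<.06: print('tin',np.round(p),np.round(q),X,'z0 top',at_z('top',p,0)[:2],'side',at_z('side',q,0)[:2],round(e,1))
for q in ['carry_tray','refill_tray','strap']:
  for c in('top','side'):
    for m in robot.cut_out(c,q)[:2]:
      px=np.argwhere(m['pixels'])[:,::-1].astype(np.float32)
      if len(px)<20: continue
      zz=.075 if q=='strap' else .026
      W=np.array([at_z(c,u,zz)[:2] for u in px]).astype(np.float32)
      r=cv2.minAreaRect(W);print(q,c,round(m['conf'],2),len(px),r, cv2.boxPoints(r).tolist() if 0 else '')
for q in ['strap_tab','carry_pocket0','carry_pocket1','carry_pocket2','refill_tray','carry_tray']:
  P=[robot.landmark_of(c,q) for c in('top','side')]
  if P[0] and P[1]:
    for x in P[0][:2]:
     for y in P[1][:2]: print(q,round(x['conf'],2),round(y['conf'],2),np.round(x['position']),np.round(y['position']),tri(ray('top',x['position']),ray('side',y['position'])))
```

```text
(594, 783, 3)
tin [322. 273.] [274. 314.] [ 0.427 -0.159 -0.007] z0 top [ 0.423 -0.156] side [ 0.428 -0.168] 4.2
tin [347. 249.] [326. 312.] [ 0.498 -0.23   0.007] z0 top [ 0.495 -0.229] side [ 0.508 -0.226] 4.1
tin [283. 193.] [320. 232.] [ 0.66  -0.035  0.015] z0 top [ 0.662 -0.034] side [ 0.676 -0.02 ] 1.5
tin [296. 260.] [260. 278.] [ 0.458 -0.078  0.012] z0 top [ 0.458 -0.078] side [ 0.467 -0.067] 1.1
carry_tray top 0.59 1924 ((0.5402922630310059, 0.22989177703857422), (0.07006098330020905, 0.2794288694858551), 7.041507244110107) 
carry_tray top 0.29 156 ((0.5317221879959106, 0.2290421426296234), (0.028102321550250053, 0.048430364578962326), 9.260128021240234) 
carry_tray side 0.89 2355 ((0.5698670148849487, 0.2688310146331787), (0.16058149933815002, 0.37100011110305786), 6.460099697113037) 
refill_tray top 0.87 1425 ((0.4618484377861023, -0.33742305636405945), (0.06786048412322998, 0.17903897166252136), 70.59241485595703) Traceback (most recent call last):
  File "<stdin>", line 21, in <module>
  File "h.py", line 19, in at_z
    o,r=ray(name,px,s); return o+r*(z-o[2])/r[2]
        ~~~^^^^^^^^^^^
  File "h.py", line 15, in ray
    K,V,c=cam(name,s); d=c.get('distortion');
          ~~~^^^^^^^^
  File "h.py", line 8, in cam
    c=robot.get_calibration(name); K=np.array(c['camera_matrix'])
ValueError: time passes only in moves, steps and waits
```

View pics/crop1.png

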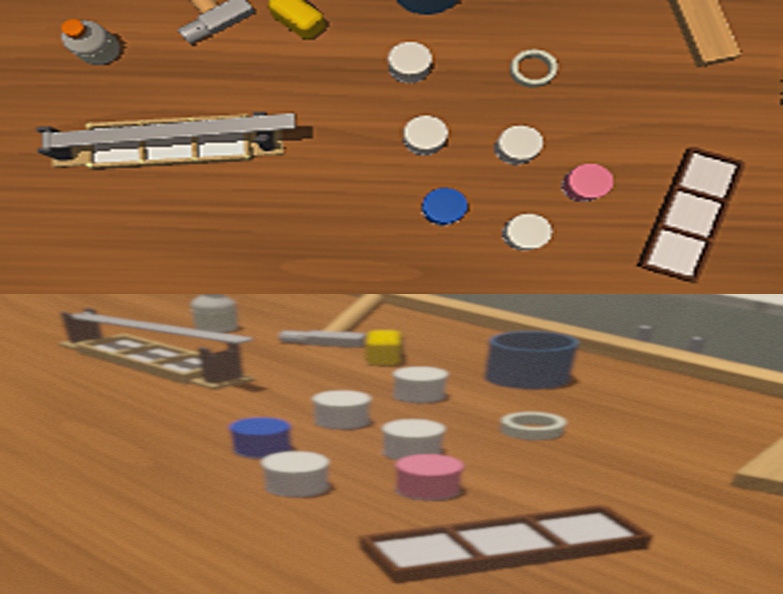

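The crop confirms four tins with white lids. The blue and pink ones are excluded, and the tape roll is a ring. I'll cache the calibration and measure more precisely.

```bash
python3 - <<'E'
import re
s=open('h.py').read()
s=s.replace("    c=robot.get_calibration(name); K=","    c=CAL.setdefault(name,None) or CAL.__setitem__(name,robot.get_calibration(name)) or CAL[name]; K=").replace("def snap","CAL={}\nnp.set_printoptions(precision=3,suppress=True)\ndef snap",1)
s+='''
def lids(im,camn,s=None,z=.054,lo=150,mn=60,mx=1e5):
    hsv=cv2.cvtColor(im,cv2.COLOR_RGB2HSV); m=((hsv[...,2]>lo)&(hsv[...,1]<60)).astype(np.uint8)
    n,l,st,ce=cv2.connectedComponentsWithStats(m); out=[]
    for i in range(1,n):
        if mn<st[i,4]<mx: out.append((ce[i],st[i,2:5],at_z(camn,ce[i],z,s)[:2]))
    return out
'''
open('h.py','w').write(s)
E
python3 - <<'E'
from h import *
s,t=snap('top')
for x in lids(t,'top'): print('blob',*x)
for q in ['strap','refill_tray','tin_a']:
  for c in ('top','side'):
    if c=='side': snap('side')
    for m in robot.cut_out(c,q)[:7]:
      px=np.argwhere(m['pixels'])[:,::-1].astype(np.float32)
      if len(px)<20: continue
      if q=='tin_a': print(q,c,round(m['conf'],2),m['box']);continue
      r=cv2.minAreaRect(px);print(q,c,round(m['conf'],2),len(px),cv2.boxPoints(r).round(1).tolist())
P=[]
for c in('top','side'):
  x=robot.landmark_of(c,'strap_tab');P.append(x);print([(round(y['conf'],2),np.round(y['position'])) for y in x])
for x in P[0][:2]:
  for y in P[1][:2]: print(tri(ray('top',x['position']),ray('side',y['position'])))
s=robot.get_state();print(s['clock'],s['position'],s['ee_rot'])
E
```

```text
blob [12.254 15.754] [ 18  26 122] [1.205 0.856]
blob [321.889  53.369] [ 187   91 3273] [ 1.107 -0.142]
blob [227.107  96.403] [ 23  12 149] [0.948 0.148]
blob [531.942 181.975] [ 19  63 120] [ 0.706 -0.766]
blob [210.482 166.97 ] [ 26  20 164] [0.719 0.183]
blob [  8.162 172.31 ] [ 18  24 284] [0.681 0.777]
blob [281.376 187.237] [ 16  15 186] [ 0.664 -0.028]
blob [327.711 191.53 ] [16 16 83] [ 0.656 -0.164]
blob [192.658 221.624] [ 93  16 609] [0.553 0.223]
blob [287.218 222.624] [ 16  16 197] [ 0.559 -0.048]
blob [322.555 227.31 ] [ 16  16 200] [ 0.549 -0.15 ]
blob [211.879 230.556] [17  8 99] [0.529 0.166]
blob [192.426 231.947] [17  7 94] [0.523 0.222]
blob [173.078 233.644] [17  6 90] [0.516 0.276]
blob [392.055 243.12 ] [ 21  21 274] [ 0.51  -0.348]
blob [386.15  261.321] [ 21  22 287] [ 0.458 -0.33 ]
blob [325.571 269.614] [ 16  16 210] [ 0.429 -0.16 ]
blob [380.211 279.949] [ 21  21 294] [ 0.406 -0.313]
blob [ 11.121 308.258] [24 11 66] [0.295 0.701]
strap top 0.92 612 [[146.5, 222.8000030517578], [238.60000610351562, 213.3000030517578], [239.39999389648438, 220.60000610351
[... 1271 characters left out ...]
 258.2, 16.1, 15.0]
tin_a top 0.6 [348.6, 248.4, 16.4, 14.8]
tin_a top 0.53 [289.6, 226.2, 15.8, 16.7]
tin_a top 0.36 [393.6, 242.2, 23.1, 22.6]
tin_a side 0.9 [321.8, 224.6, 23.2, 35.0]
tin_a side 0.85 [319.7, 272.8, 23.0, 32.7]
tin_a side 0.77 [291.5, 246.1, 21.8, 30.4]
tin_a side 0.66 [259.1, 271.2, 25.5, 41.7]
tin_a side 0.64 [271.8, 299.8, 28.0, 40.7]
tin_a side 0.56 [324.6, 303.4, 25.8, 39.3]
tin_a side 0.51 [354.3, 358.5, 113.6, 63.0]
[(0.67, array([230., 218.]))]
[(0.71, array([249., 189.])), (0.56, array([363., 219.])), (0.31, array([291., 257.]))]
[0.561 0.11  0.103]
[0.666 0.022 0.028]
1.6 [0.22  0.558 0.223] [[-0.931  0.366 -0.   ]
 [ 0.366  0.931  0.   ]
 [ 0.     0.    -1.   ]]
```

```bash
T='x'; python3 -m jog '[[350,-408,20,-1.11],[350,-408,20,-1.11],[350,-408,20,-1.11],[350,-408,20,-1.11],[350,-408,20,-1.11],[350,-408,20,-1.11],[350,-408,20,-1.11],[350,-408,20,-1.11],[350,-408,20,-1.11],[350,-408,20,-1.11],[350,-408,20,-1.11],[350,-408,20,-1.11]]' 0 20
python3 - <<'E'
from h import *
s,w=snap('wrist','w1');print(s['clock'],s['position'],s['qpos'],np.degrees(np.arctan2(s['ee_rot'][1][1],s['ee_rot'][0][1])))
x=robot.landmark_of('wrist','strap_tab');print([(round(y['conf'],2),np.round(y['position'])) for y in x])
for p in x[:2]:
  print(at_z('wrist',p['position'],.08,s), tri(ray('wrist',p['position'],s),ray('side',(249,189))), tri(ray('wrist',p['position'],s),ray('top',(230,218))))
E
```

```text
clock: 3.1
position: [0.569, 0.1516, 0.243]
ee_rot: [[-0.088, 0.996, 0.0], [0.996, 0.088, 0.0], [0.0, 0.0, -1.0]]
contact_force: [-0.0, 0.2, -0.4]
grip_width: 0.0877
grip_force: 0.0
3.1 [0.569 0.152 0.243] [ 11.6     3.756  69.99    0.021 106.234   6.572] 5.0339241687503185
[(0.64, array([270., 247.]))]
[0.559 0.087 0.08 ] [0.559 0.1   0.108] [0.557 0.107 0.123]
```

View pics/w1.png

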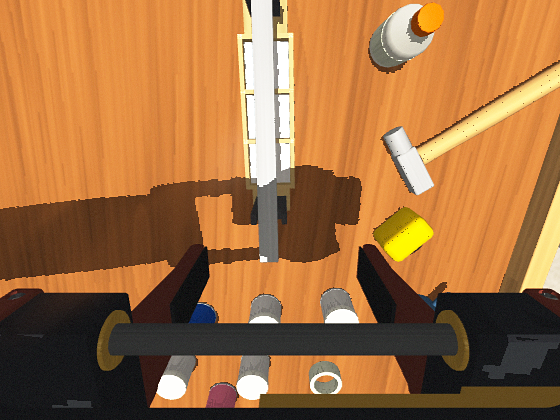

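Run:
```python
from h import *
s=robot.get_state()
t,d,w=(239.2,217),(253.3,189.5),(268.5,261)
print(tri(ray('top',t),ray('side',d)),tri(ray('wrist',w,s),ray('side',d)),tri(ray('wrist',w,s),ray('top',t)))
for z in(.0725,.085,.1):print(z,at_z('wrist',w,z,s),at_z('top',t,z),at_z('side',d,z))
for z in (.0725,):print(at_z('wrist',(262,10),z,s),at_z('top',(146.8,226.4),z))
# pocket geometry from wrist: tray top corners z=.026
for p in[(237,35),(292,35),(238,190),(295,188)]: print(p,at_z('wrist',p,.026,s))
print(at_z('top',(211.9,230.6),.014),at_z('top',(192.4,231.9),.014),at_z('top',(173,233.6),.014))
```

```text
[0.56  0.084 0.113] [0.56  0.085 0.113] [0.56  0.085 0.112]
0.0725 [0.559 0.065 0.073] [0.567 0.089 0.073] [0.6   0.145 0.073]
0.085 [0.559 0.071 0.085] [0.565 0.087 0.085] [0.588 0.126 0.085]
0.1 [0.56  0.079 0.1  ] [0.562 0.086 0.1  ] [0.573 0.104 0.1  ]
[0.534 0.327 0.073] [0.531 0.347 0.073]
(237, 35) [0.504 0.314 0.026]
(292, 35) [0.564 0.319 0.026]
(238, 190) [0.513 0.138 0.026]
(295, 188) [0.585 0.147 0.026]
[0.535 0.173 0.014] [0.529 0.23  0.014] [0.522 0.287 0.014]
```

```bash
python3 -m jog '[[-10,-52,-40,0],[-10,-52,-90,0],[-10,-52,-120,0],[-10,-52,-151,0],[-10,-52,-151,0],[-10,-52,-151,0]]' 0 10; python3 -m jog '[[0,0,0,0],[0,0,0,0],[0,0,0,0],[0,0,0,0],[0,0,0,0],[0,0,0,0],[0,0,0,0],[0,0,0,0]]' 1 10
```

```text
clock: 3.95
position: [0.5601, 0.0989, 0.0933]
ee_rot: [[-0.087, 0.996, 0.002], [0.996, 0.087, 0.0], [0.0, 0.002, -1.0]]
contact_force: [-0.1, -0.7, 0.7]
grip_width: 0.0877
grip_force: 0.0
clock: 4.95
position: [0.5587, 0.0982, 0.0912]
ee_rot: [[-0.086, 0.996, -0.003], [0.996, 0.086, -0.0], [-0.0, -0.003, -1.0]]
contact_force: [-4.8, -0.8, 0.3]
grip_width: 0.0195
grip_force: 10.0
```

```bash
python3 -m jog '[[-1,5,25,0],[-2,12.5,49,0],[-3,22,72,0],[-4,34,94,0],[-5.5,48.5,115,0],[-7,64.5,134,0],[-9,82.5,152,0],[-11,102,168,0],[-13,123,181,0],[-15,146,193,0],[-17,169,202,0],[-17,169,202,0]]' 1 10
```

```text
clock: 6.45
position: [0.5402, 0.269, 0.2939]
ee_rot: [[-0.089, 0.996, -0.005], [0.996, 0.089, -0.0], [0.0, -0.005, -1.0]]
contact_force: [-11.3, -1.2, 0.8]
grip_width: 0.0194
grip_force: 10.0
```

```bash
python3 -m jog '[[-4,0,0,0],[-7,24,7,0],[-10,49,11,0],[-13,74,13,0],[-16,99,12,0],[-19,124,9,0],[-22,149,3,0],[-22,149,3,0]]' 1 10
```

```text
clock: 7.45
position: [0.5236, 0.4182, 0.2972]
ee_rot: [[-0.086, 0.996, 0.008], [0.996, 0.085, 0.004], [0.003, 0.008, -1.0]]
contact_force: [10.8, 3.7, 2.1]
grip_width: 0.0198
grip_force: 10.0
```

```bash
python3 -m jog '[[0,0,0,0],[0,0,0,0],[0,0,0,0],[0,0,0,0],[0,0,50,0],[0,0,90,0],[0,-60,90,0],[4,-120,90,0],[8,-180,90,0],[11,-218,40,0],[11,-218,-20,0],[11,-218,-45,0]]' 0 20;  python3 -m jog '[[0,0,0,0],[0,0,0,0]]'
python3 - <<'E'
from h import *
s,w=snap('wrist','w2');print(s['clock'],s['position'],np.degrees(np.arctan2(s['ee_rot'][1][1],s['ee_rot'][0][1])))
snap('top','top2')
for x in lids(w,'wrist',s,z=.014,mn=300): print(*x)
for q in ['carry_pocket0','carry_pocket1','carry_pocket2','carry_tray']:
  x=robot.landmark_of('wrist',q);print(q,[(round(y['conf'],2),np.round(y['position']),at_z('wrist',y['position'],.014 if 'p' in q else 0,s)) for y in x[:3]])
  x=robot.landmark_of('top',q);print(q,[(round(y['conf'],2),np.round(y['position']),at_z('top',y['position'],.014 if 'p' in q else 0,s)) for y in x[:3]])
E
```

```text
clock: 8.95
position: [0.5303, 0.1971, 0.2469]
ee_rot: [[-0.084, 0.996, -0.006], [0.996, 0.084, -0.002], [-0.001, -0.006, -1.0]]
contact_force: [-0.4, -0.3, 1.5]
grip_width: 0.0876
grip_force: 0.0
clock: 9.2
position: [0.5321, 0.1986, 0.2537]
ee_rot: [[-0.086, 0.996, 0.003], [0.996, 0.086, 0.001], [0.001, 0.003, -1.0]]
contact_force: [-0.9, -0.1, 0.3]
grip_width: 0.0874
grip_force: 0.0
9.2 [0.532 0.199 0.254] 4.938263031824161
[423.857  85.433] [  47   47 1167] [0.695 0.331]
[293.007 110.481] [  42   44 1741] [0.538 0.288]
[292.83 151.89] [  44   37 1208] [0.542 0.237]
[425.962 197.489] [  44   62 1137] [0.73  0.191]
[196.33  401.855] [ 30  14 318] [ 0.418 -0.2  ]
carry_pocket0 [(0.8, array([299., 201.]), array([0.557, 0.172, 0.014])), (0.6, array([291., 160.]), array([0.541, 0.226, 0.014])), (0.57, array([293., 111.]), array([0.538, 0.287, 0.014]))]
carry_pocket0 [(0.91, array([211., 227.]), array([0.546, 0.177, 0.014])), (0.75, array([195., 226.]), array([0.548, 0.225, 0.014])), (0.7, array([242., 171.]), array([0.723, 0.093, 0.014]))]
carry_pocket1 [(0.8, array([299., 201.]), arra
[... 157 characters left out ...]
 [(0.91, array([211., 227.]), array([0.546, 0.177, 0.014])), (0.75, array([195., 226.]), array([0.548, 0.225, 0.014])), (0.7, array([242., 171.]), array([0.723, 0.093, 0.014]))]
carry_pocket2 [(0.8, array([299., 201.]), array([0.557, 0.172, 0.014])), (0.6, array([291., 160.]), array([0.541, 0.226, 0.014])), (0.57, array([293., 111.]), array([0.538, 0.287, 0.014]))]
carry_pocket2 [(0.91, array([211., 227.]), array([0.546, 0.177, 0.014])), (0.75, array([195., 226.]), array([0.548, 0.225, 0.014])), (0.7, array([242., 171.]), array([0.723, 0.093, 0.014]))]
carry_tray [(0.69, array([291., 155.]), array([0.541, 0.231, 0.   ]))]
carry_tray [(0.79, array([194., 226.]), array([0.549, 0.229, 0.   ]))]
```

View pics/w2.png

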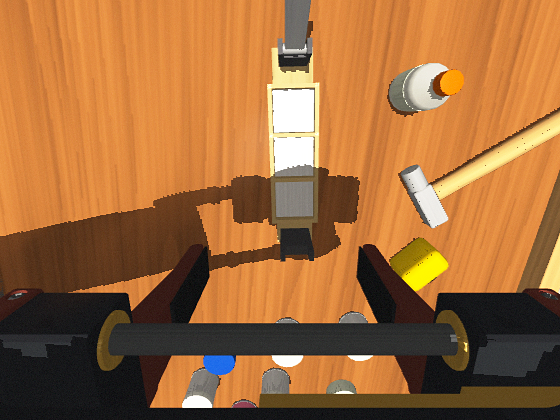

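```bash
cat > pk.py <<'E'
from h import *
from scipy.optimize import least_squares
s,w=snap('wrist')
_,t=snap('top')
print(s['clock'],s['position'],s['qvel'])
for b in lids(w,'wrist',s,z=.014,lo=85,mn=700,mx=3000): print('w',*b)
for b in lids(t,'top',z=.014,lo=85,mn=150,mx=500): print('t',*b)
E
python3 pk.py;  python3 -m jog '[[0,35,0,0],[0,70,0,0],[0,70,0,0],[0,70,0,0],[0,70,0,0]]'; python3 pk.py
```

```text
9.7 [0.532 0.198 0.252] [0.001 0.053 0.267 0.076 0.024 0.064]
w [296.556  27.754] [  35   54 1381] [0.532 0.379]
w [418.198  88.059] [  62   49 2014] [0.687 0.327]
w [293.574 110.078] [  45   50 1806] [0.537 0.288]
w [294.474 155.84 ] [  41   40 1541] [0.544 0.232]
w [425.656 195.911] [  48   64 1339] [0.727 0.193]
w [294.704 198.844] [  38   35 1301] [0.55  0.174]
w [201.343 390.068] [  36   39 1017] [ 0.426 -0.172]
t [531.865 184.868] [ 22  71 363] [ 0.709 -0.791]
t [  9.581 172.997] [ 23  29 394] [0.691 0.8  ]
t [209.249 168.281] [ 27  22 221] [0.727 0.194]
t [281.31  187.665] [ 16  16 200] [ 0.674 -0.028]
t [186.264 217.493] [ 28  53 493] [0.572 0.252]
t [119.213 232.103] [ 23  46 428] [0.521 0.446]
t [287.052 223.151] [ 17  18 212] [ 0.565 -0.049]
t [211.513 225.418] [ 18  18 261] [0.55  0.175]
t [322.234 227.621] [ 18  16 214] [ 0.555 -0.154]
t [392.08  243.098] [ 21  21 275] [ 0.516 -0.36 ]
t [386.15  261.321] [ 21  22 287] [ 0.462 -0.341]
t [325.022 269.987] [ 18  17 232] [ 0.431 -0.163]
t [380.223 279.892] [ 21  22 296] [ 0.408 -0.323]
t [  4.627 349.621] [ 13  29 153] [0.18
[... 763 characters left out ...]
 [0.691 0.8  ]
t [209.249 168.281] [ 27  22 221] [0.727 0.194]
t [281.274 187.687] [ 16  16 201] [ 0.674 -0.028]
t [144.107 207.457] [ 26  43 383] [0.598 0.38 ]
t [ 81.205 232.635] [ 27  51 444] [0.516 0.558]
t [287.052 223.151] [ 17  18 212] [ 0.565 -0.049]
t [211.406 225.245] [ 18  18 249] [0.551 0.175]
t [192.142 226.769] [ 17  17 268] [0.544 0.232]
t [169.236 229.107] [ 14  18 178] [0.535 0.299]
t [322.234 227.621] [ 18  16 214] [ 0.555 -0.154]
t [392.08  243.098] [ 21  21 275] [ 0.516 -0.36 ]
t [386.15  261.321] [ 21  22 287] [ 0.462 -0.341]
t [325.013 269.952] [ 18  17 231] [ 0.431 -0.163]
t [380.242 279.929] [ 21  23 297] [ 0.408 -0.323]
t [  4.617 349.688] [ 13  29 154] [0.181 0.725]
```

```bash
python3 -m jog '[[5,-60,-10,0.017],[10,-120,-20,0.017],[15,-180,-30,0.017],[20,-240,-50,0.017],[27,-300,-50,0.017],[27,-315,-50,0.017],[27,-315,-50,0.017],[27,-315,-50,0.017],[27,-315,-50,0.017]]' 0.2 20
cat > look.py <<'E'
from h import *
import sys
z=float(sys.argv[1]); name=sys.argv[2] if len(sys.argv)>2 else None
s,w=snap('wrist',name)
print(s['clock'],'tcp',s['position'],'yaw',np.degrees(np.arctan2(s['ee_rot'][1][1],s['ee_rot'][0][1])),'F',s['contact_force'],'w',s['grip_width'],'gf',s['grip_force'])
for b in lids(w,'wrist',s,z=z,lo=120,mn=250,mx=9000): print('w',b[0].round(1),b[1],b[2],'d',((b[2]-s['position'][:2])*1000).round(1))
E
python3 look.py .054 w3
```

```text
clock: 11.65
position: [0.5588, -0.0451, 0.2019]
ee_rot: [[-0.105, 0.994, 0.0], [0.994, 0.105, 0.0], [0.0, 0.0, -1.0]]
contact_force: [0.4, 0.1, -1.0]
grip_width: 0.0704
grip_force: 0.0
11.65 tcp [ 0.559 -0.045  0.202] yaw 6.027193440793675 F [ 0.446  0.14  -0.982] w 0.07036611084621819 gf 0.0
w [297.6   7.2] [ 41  17 599] [0.554 0.129] d [ -5.3 174. ]
w [497.2   4.9] [ 30  15 260] [0.729 0.149] d [169.9 194.3]
w [380.1 188.4] [  55   51 2039] [ 0.659 -0.025] d [100.1  20. ]
w [283.5 197.1] [  44   50 1729] [ 0.559 -0.045] d [0.7 0.1]
w [166.2 271.7] [  52   54 1737] [ 0.436 -0.146] d [-122.9 -101.3]
w [266.2 276.1] [  40   54 1751] [ 0.55 -0.14] d [ -9.1 -94.9]
w [341.3 291.9] [ 20  39 328] [ 0.639 -0.151] d [  79.8 -106.2]
w [197.3 383.3] [ 34  28 591] [ 0.475 -0.305] d [ -83.9 -259.7]
w [226.7 390.9] [ 41  22 349] [ 0.513 -0.313] d [ -45.4 -268.2]
```

View pics/w3.png

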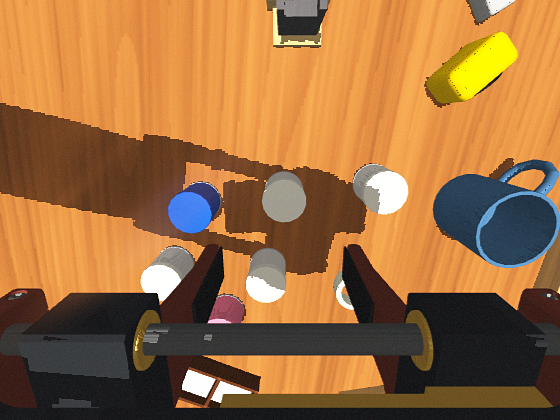

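```bash
python3 -m jog '[[0,-3,-50,0],[0,-3,-100,0],[0,-3,-140,0],[0,-3,-165,0],[0,-3,-178,0],[0,-3,-178,0],[0,-3,-178,0]]' 0.2 25; python3 -m jog '[[0,0,0,0],[0,0,0,0],[0,0,0,0],[0,0,0,0],[0,0,0,0]]' 1 25;  python3 -m jog '[[0,0,20,0],[0,0,45,0],[0,0,70,0],[0,0,90,0],[0,0,90,0],[0,0,90,0],[0,0,90,0],[0,0,90,0]]'; python3 -c "
from h import *
for i in range(4):
  s=snap('wrist')[0]
print(s['clock'],s['position'],s['contact_force'],s['moment'],s['grip_width'])"
```

```text
clock: 12.58
position: [0.5596, -0.0496, 0.0253]
ee_rot: [[-0.103, 0.995, 0.002], [0.995, 0.103, -0.0], [-0.001, 0.002, -1.0]]
contact_force: [0.8, -0.9, -0.4]
grip_width: 0.0702
grip_force: 0.0
clock: 13.2
position: [0.5595, -0.0497, 0.0244]
ee_rot: [[-0.103, 0.995, 0.002], [0.995, 0.103, -0.0], [-0.0, 0.002, -1.0]]
contact_force: [3.2, 1.0, 2.5]
grip_width: 0.0457
grip_force: 25.0
clock: 14.2
position: [0.5582, -0.0496, 0.1125]
ee_rot: [[-0.103, 0.995, -0.002], [0.995, 0.103, 0.0], [0.0, -0.002, -1.0]]
contact_force: [0.9, -1.0, -5.8]
grip_width: 0.0455
grip_force: 25.0
14.35 [ 0.559 -0.05   0.113] [-1.251 -0.211 -5.323] [-0.079  0.023  0.028] 0.04546057540964985
```

Tin C weighs about 5 N, so it is full. I'll move it over carry pocket 1 and check where it sits in the hand.

```bash
python3 -m jog '[[0,40,27,0],[-3,90,27,0],[-6,140,27,0],[-9,190,27,0],[-12,240,27,0],[-15,280,27,0],[-15,280,10,0],[-15,280,0,0],[-15,280,0,0],[-15,280,0,0],[-15,280,0,0],[-15,280,0,0]]'; python3 -c "
from h import *
s,w=snap('wrist','w4');print(s['position'],s['qvel'])
h=s['position'][2]-.0244+.054
for b in lids(w,'wrist',s,z=h,lo=85,mn=500,mx=9000): print(b[0].round(1),b[1],b[2],'@.014',at_z('wrist',b[0],.014,s))"
```

```text
clock: 15.9
position: [0.544, 0.2301, 0.1143]
ee_rot: [[-0.102, 0.995, 0.001], [0.995, 0.102, 0.0], [0.0, 0.001, -1.0]]
contact_force: [-0.5, -0.0, -5.4]
grip_width: 0.0459
grip_force: 25.0
[0.544 0.23  0.114] [ 0.286  0.076  0.119 -0.011 -0.031  0.004]
[281.5  33.9] [  60   65 3079] [0.532 0.341] @.014 [0.528 0.371 0.014]
[478.6 117.9] [ 115   74 6133] [0.617 0.319] @.014 [0.697 0.326 0.014]
[282.5 144.2] [  63   62 3764] [0.537 0.3  ] @.014 [0.538 0.289 0.014]
[468.1 266.5] [  67   89 2865] [0.632 0.251] @.014 [0.727 0.192 0.014]
```

View pics/w4.png

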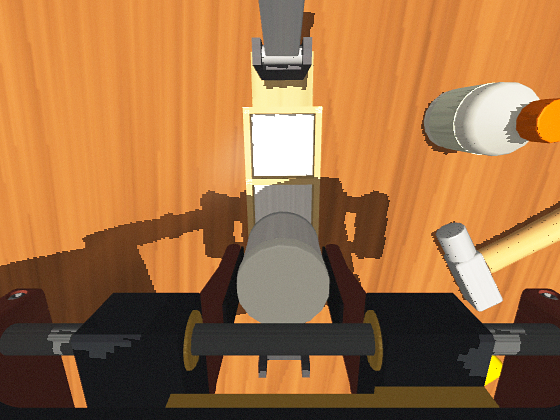

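```bash
python3 -c "
from h import *
s=robot.get_state()
for p in [(284,281),(284,278),(284,284)]: print(at_z('wrist',p,.1439,s), at_z('wrist',p,.1439,s)[:2]-s['position'][:2])"
```

```text
[0.544 0.234 0.144] [0.    0.004]
[0.544 0.236 0.144] [-0.     0.006]
[0.544 0.232 0.144] [0.    0.002]
```

```bash
python3 -m jog '[[0,-2,-25,0],[0,-2,-50,0],[0,-2,-58,0],[0,-2,-58,0],[0,-2,-64,0],[0,-2,-68,0],[0,-2,-72,0],[0,-2,-76,0],[0,-2,-76,0],[0,-2,-76,0]]'
```

```text
clock: 17.2
position: [0.5436, 0.2284, 0.038]
ee_rot: [[-0.103, 0.995, 0.0], [0.995, 0.103, 0.0], [0.0, 0.0, -1.0]]
contact_force: [-0.7, -1.1, -2.9]
grip_width: 0.0454
grip_force: 25.0
```

```bash
python3 -m jog '[[0,0,-3,0],[0,0,-3,0],[0,0,-3,0],[0,0,-3,0],[0,0,30,0],[0,0,80,0],[0,0,120,0]]' 0.25 25; python3 look.py .063;  python3 -m jog '[[5,-55,40,0],[5,-110,40,0],[5,-165,40,0],[5,-220,40,0],[5,-275,40,0],[5,-330,40,0],[5,-376,40,0],[5,-376,40,0],[5,-376,40,0],[5,-376,40,0]]'; python3 look.py .054
```

```text
clock: 18.08
position: [0.5439, 0.2285, 0.1599]
ee_rot: [[-0.103, 0.995, 0.001], [0.995, 0.103, 0.001], [0.0, 0.002, -1.0]]
contact_force: [0.5, 1.2, -0.6]
grip_width: 0.0656
grip_force: 0.0
18.075 tcp [0.544 0.228 0.16 ] yaw 5.900640900882921 F [ 0.501  1.219 -0.577] w 0.06559062399789006 gf 0.0
w [288.7  64.3] [ 41  21 378] [0.536 0.348] d [ -7.8 119.8]
w [447.5 114.3] [  88   61 3329] [0.669 0.325] d [124.8  96.3]
w [282.7 138.8] [  54   53 2771] [0.537 0.292] d [-6.6 63.2]
w [282.6 219.5] [  53   94 4397] [0.545 0.221] d [ 0.7 -7.4]
w [447.1 248. ] [  55   76 1757] [0.699 0.209] d [155.4 -19.5]
w [352.7 385.7] [ 35  18 501] [0.64  0.039] d [  96.  -189.4]
clock: 19.38
position: [0.5488, -0.1464, 0.1978]
ee_rot: [[-0.104, 0.995, 0.0], [0.995, 0.104, 0.0], [0.0, 0.0, -1.0]]
contact_force: [-0.3, 0.1, -0.6]
grip_width: 0.0662
grip_force: 0.0
19.375 tcp [ 0.549 -0.146  0.198] yaw 5.994710896082862 F [-0.334  0.081 -0.579] w 0.0662411509401798 gf 0.0
w [412.   91.1] [  67   53 2735] [ 0.659 -0.03 ] d [109.8 116.1]
w [173.6 195. ] [  57   51 2120] [ 0.436 -0.155] d [-113.2   -8.6]
w [283.2 198.4] [  45   51 1776] [ 0.549 -0.147] d [ 0.4 -0.2]
w [378.2 217.3] [  48   45 1139] [ 0.652 -0.157] d [102.9 -10.4]
```

```bash
python3 -m jog '[[0,-2,-50,0],[0,-2,-100,0],[0,-2,-140,0],[0,-2,-165,0],[0,-2,-173,0],[0,-2,-173,0],[0,-2,-173,0],[0,-2,-173,0]]' 0.25 25; python3 -m jog '[[0,0,0,0],[0,0,0,0],[0,0,0,0],[0,0,0,0],[0,0,0,0]]' 1 25;  python3 -m jog '[[0,0,20,0],[0,0,45,0],[0,0,70,0],[0,0,90,0],[0,0,115,0],[0,0,115,0],[0,0,115,0],[0,0,115,0]]'; python3 -c "
from h import *
for i in range(3):
  s=snap('wrist')[0];print(s['contact_force'])
s=snap('top','top3')[0]
print(s['clock'],s['position'],s['grip_width'])"
```

```text
clock: 20.42
position: [0.5495, -0.1498, 0.0261]
ee_rot: [[-0.103, 0.995, 0.002], [0.995, 0.103, -0.001], [-0.001, 0.002, -1.0]]
contact_force: [1.2, 0.1, 0.1]
grip_width: 0.0659
grip_force: 0.0
clock: 21.05
position: [0.5492, -0.1497, 0.025]
ee_rot: [[-0.103, 0.995, 0.001], [0.995, 0.103, -0.0], [-0.0, 0.001, -1.0]]
contact_force: [3.1, -0.2, 1.7]
grip_width: 0.0452
grip_force: 25.0
clock: 22.05
position: [0.5479, -0.1494, 0.1378]
ee_rot: [[-0.103, 0.995, -0.003], [0.995, 0.103, 0.001], [0.001, -0.003, -1.0]]
contact_force: [0.2, 0.5, -6.5]
grip_width: 0.0454
grip_force: 25.0
[ 0.174  0.515 -6.455]
[-0.223 -0.182 -5.401]
[ 0.261 -0.51  -5.03 ]
22.2 [ 0.548 -0.149  0.139] 0.04601827287261357
```

```bash
python3 -m jog '[[0,55,5,0],[0,110,5,0],[0,165,5,0],[0,220,5,0],[0,275,5,0],[1,322,0,0],[1,322,-20,0],[1,322,-25,0],[1,322,-25,0],[1,322,-25,0],[1,322,-25,0]]'; python3 -c "
from h import *
s,w=snap('wrist','w5');print(s['position'],s['qvel'])
c=w[225:335,230:340];import cv2
g=cv2.cvtColor(w,cv2.COLOR_RGB2GRAY)
print([int(g[r,284]) for r in range(170,330,4)])
c=cv2.resize(w[150:350,180:390],(630,600));cv2.imwrite('pics/w5.png',c[:,:,::-1])"
```

```text
clock: 23.62
position: [0.5502, 0.1717, 0.1155]
ee_rot: [[-0.102, 0.995, 0.001], [0.995, 0.102, 0.0], [0.0, 0.001, -1.0]]
contact_force: [1.4, -0.1, -5.3]
grip_width: 0.0454
grip_force: 25.0
[0.55  0.172 0.116] [ 0.285  0.23   0.147 -0.028 -0.135 -0.054]
[254, 254, 254, 254, 125, 129, 127, 127, 131, 127, 127, 99, 113, 110, 109, 111, 112, 109, 119, 120, 144, 136, 139, 140, 136, 140, 138, 137, 139, 136, 139, 135, 139, 140, 133, 141, 138, 136, 145, 45]
```

View pics/w5.png

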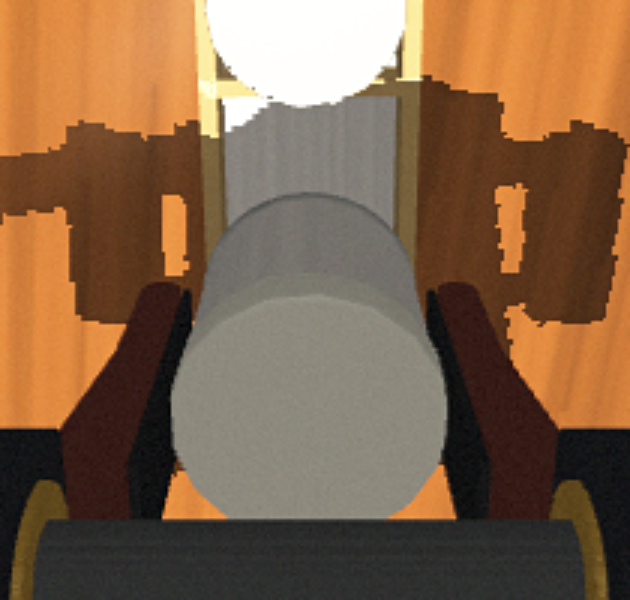

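```bash
cat > lidfit.py <<'E'
from h import *
import sys
# args: row of lid's far edge, cols left/right, TCP height when tin stood on bench
top,l,r,h0=map(float,sys.argv[1:5])
s=robot.get_state();p=s['position'];R=np.array(s['ee_rot']);z=p[2]-h0+.054
from scipy.optimize import least_squares
a=np.linspace(0,2*np.pi,200)
def f(q):
    c=np.array([proj('wrist',(q[0]+q[2]*np.cos(t),q[1]+q[2]*np.sin(t),z),s) for t in a])
    return [c[:,1].min()-top,c[:,0].min()-l,c[:,0].max()-r]
q=least_squares(f,[p[0],p[1],.023]).x
print('tcp',p,'lid',q,'off mm',(q[:2]-p[:2])*1000)
E
python3 lidfit.py 248.3 237.3 328.7 .025
```

```text
tcp [0.55  0.172 0.115] lid [0.55  0.17  0.023] off mm [ 0.211 -1.804]
```

```bash
python3 -m jog '[[0,3,-25,0],[0,3,-50,0],[0,3,-58,0],[0,3,-58,0],[0,3,-64,0],[0,3,-68,0],[0,3,-72,0],[0,3,-76,0],[0,3,-76,0],[0,3,-76,0]]'
```

```text
clock: 24.92
position: [0.5497, 0.1754, 0.039]
ee_rot: [[-0.103, 0.995, 0.0], [0.995, 0.103, 0.0], [0.0, 0.0, -1.0]]
contact_force: [-0.6, -0.6, -3.1]
grip_width: 0.0457
grip_force: 25.0
```

```bash
python3 -m jog '[[0,0,-3,0],[0,0,-3,0],[0,0,-3,0],[0,0,-3,0],[0,0,30,0],[0,0,80,0],[0,0,120,0]]' 0.25 25; python3 look.py .063;  python3 -m jog '[[10,-50,40,0.18],[30,-90,40,0.36],[50,-130,40,0.54],[70,-160,40,0.72],[90,-190,40,0.9],[111,-205,40,1.1],[111,-205,40,1.13],[111,-205,40,1.13],[111,-205,40,1.13],[111,-205,40,1.13]]'; python3 look.py .054 w6
```

```text
clock: 25.8
position: [0.5499, 0.1754, 0.1608]
ee_rot: [[-0.103, 0.995, 0.001], [0.995, 0.103, 0.0], [0.0, 0.002, -1.0]]
contact_force: [0.4, 1.2, -0.3]
grip_width: 0.0659
grip_force: 0.0
25.8 tcp [0.55  0.175 0.161] yaw 5.90104631504652 F [ 0.428  1.245 -0.318] w 0.06594965889394547 gf 0.0
w [459.2  45.2] [  94   77 3796] [0.671 0.322] d [121.  146.7]
w [282.2  80.4] [  57   60 3269] [0.538 0.283] d [-11.6 107.9]
w [282.1 173.3] [  56  121 5585] [0.546 0.209] d [-4.1 34. ]
w [454.2 199.5] [  58   82 1996] [0.7   0.202] d [150.1  26.4]
w [358.1 375.4] [  43   38 1132] [ 0.65  -0.001] d [  99.9 -176. ]
clock: 27.1
position: [0.6605, -0.0293, 0.1989]
ee_rot: [[-0.943, 0.332, 0.0], [0.332, 0.943, -0.0], [-0.0, 0.0, -1.0]]
contact_force: [0.6, 0.5, 0.5]
grip_width: 0.0662
grip_force: 0.0
27.1 tcp [ 0.661 -0.029  0.199] yaw 70.63938044718378 F [0.592 0.494 0.525] w 0.06620428495237013 gf 0.0
w [71.1 19.2] [  86   47 2800] [ 0.444 -0.152] d [-216.6 -122.7]
w [453.   20.2] [ 136   65 3523] [0.557 0.167] d [-103.9  196.2]
w [487.8 178.7] [  67   75 1727] [0.711 0.176] d [ 50.2 204.9]
w [284.3 197.9] [  44   50 1747] [ 0.661 -0.028] d [0.3 1.4]
w [177.2 232.1] [ 47  44 936] [ 0.659 -0.15 ] d [  -2.  -120.4]
w [361.9 385.7] [ 33  18 411] [ 0.93  -0.016] d [269.3  13.3]
```

View pics/w6.png

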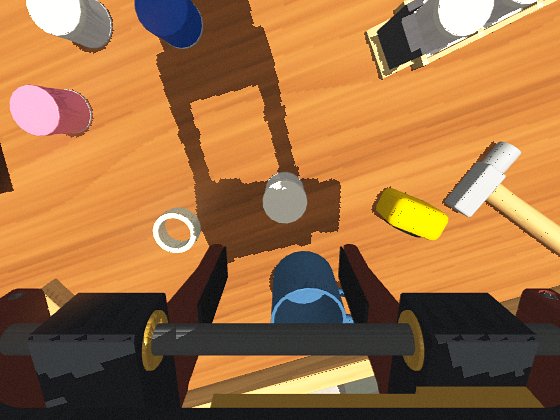

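```bash
python3 -m jog '[[3.5,0,-50,0],[3.5,0,-100,0],[3.5,0,-140,0],[3.5,0,-165,0],[3.5,0,-174,0],[3.5,0,-174,0],[3.5,0,-174,0],[3.5,0,-174,0]]' 0.25 25; python3 -m jog '[[0,0,0,0],[0,0,0,0],[0,0,0,0],[0,0,0,0],[0,0,0,0]]' 1 25;  python3 -m jog '[[0,0,20,0],[0,0,45,0],[0,0,70,0],[0,0,90,0],[0,0,115,0],[0,0,115,0],[0,0,115,0],[0,0,115,0]]'; python3 -c "
from h import *
for i in range(3):
  s=snap('wrist')[0];print(s['contact_force'])
s,t=snap('top')
for x in lids(t,'top')[:]:
  if .35<x[2][0]<.7 and -.4<x[2][1]<.4: print(*x)
print(s['clock'],s['position'],s['grip_width'])"
```

```text
clock: 28.15
position: [0.665, -0.0297, 0.0264]
ee_rot: [[-0.943, 0.331, 0.003], [0.331, 0.943, -0.0], [-0.003, 0.001, -1.0]]
contact_force: [0.4, -0.6, -0.5]
grip_width: 0.0658
grip_force: 0.0
clock: 28.78
position: [0.6643, -0.0296, 0.0248]
ee_rot: [[-0.943, 0.331, 0.0], [0.331, 0.943, 0.0], [-0.0, 0.0, -1.0]]
contact_force: [0.3, 0.0, 1.8]
grip_width: 0.0456
grip_force: 25.0
clock: 29.78
position: [0.6635, -0.0296, 0.1378]
ee_rot: [[-0.943, 0.331, -0.003], [0.331, 0.943, 0.0], [0.003, -0.001, -1.0]]
contact_force: [0.4, 0.4, -0.5]
grip_width: 0.0455
grip_force: 25.0
[ 0.365  0.385 -0.533]
[ 0.485  0.099 -0.998]
[-0.277  0.294 -0.901]
[327.812 191.738] [16 16 80] [ 0.655 -0.164]
[244.212 207.637] [ 11  36 179] [0.599 0.077]
[302.319 216.   ] [ 11  34 207] [ 0.58  -0.091]
[272.778 216.228] [ 48  21 473] [ 0.577 -0.006]
[209.257 223.449] [ 18  20 214] [0.549 0.175]
[189.474 225.153] [ 16  19 215] [0.542 0.232]
[172.69 228.33] [ 17  17 261] [0.531 0.279]
[392.055 243.12 ] [ 21  21 274] [ 0.51  -0.348]
[386.15  261.321] [ 21  22 287] [ 0.458 -0.33 ]
[325.571 269.614] [ 16  16 210] [ 0.429 -0.16 ]
[380.211 279.949] [ 21  21 294] [ 0.406 -0.313]
29.925 [ 0.664 -0.03   0.139] 0.045628756127881386
```

```bash
python3 -m jog '[[-20,-50,5,0],[-45,-100,5,0],[-70,-150,5,0],[-95,-200,5,0],[-120,-250,5,0],[-140,-300,5,0],[-148,-329,5,0],[-148,-329,-20,0],[-148,-329,-20,0],[-148,-329,-20,0],[-148,-329,-20,0],[-148,-329,-20,0]]'; python3 look.py .014 w7
```

```text
clock: 31.48
position: [0.5166, -0.3585, 0.1206]
ee_rot: [[-0.944, 0.331, 0.001], [0.331, 0.944, -0.001], [-0.001, -0.001, -1.0]]
contact_force: [0.5, -1.1, -0.7]
grip_width: 0.0457
grip_force: 25.0
31.475 tcp [ 0.517 -0.358  0.121] yaw 70.68425044787078 F [ 0.471 -1.134 -0.685] w 0.04567542230722611 gf 24.999870657920837
w [521.5  21.5] [  72   51 2954] [ 0.434 -0.134] d [-82.2 224.9]
w [280.8  75.9] [  64   69 3461] [ 0.409 -0.323] d [-107.2   35.6]
w [281.  144.4] [  61   60 3523] [ 0.461 -0.341] d [-55.5  17.6]
w [280.1 188.2] [ 57  13 507] [ 0.498 -0.355] d [-19.1   3.9]
w [515.  283.8] [ 54  46 664] [ 0.668 -0.165] d [150.9 193.1]
```

View pics/w7.png

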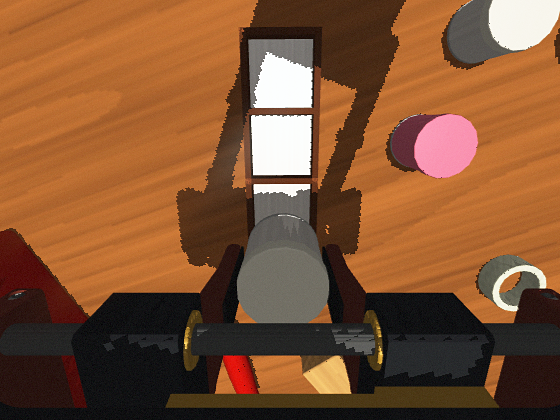

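```bash
python3 - <<'E'
import cv2
im=cv2.imread('pics/w7.png');g=cv2.cvtColor(im,cv2.COLOR_BGR2GRAY)
print([(r,int(g[r,278:288].mean())) for r in range(205,262,2)]);print([(c,int(g[285,c])) for c in list(range(230,246))+list(range(320,336))])
E
python3 lidfit.py 247 238.5 328 .0248
```

```text
[(205, 104), (207, 105), (209, 104), (211, 104), (213, 79), (215, 180), (217, 98), (219, 98), (221, 96), (223, 96), (225, 95), (227, 93), (229, 90), (231, 89), (233, 89), (235, 88), (237, 91), (239, 90), (241, 96), (243, 97), (245, 95), (247, 107), (249, 114), (251, 109), (253, 111), (255, 110), (257, 110), (259, 110), (261, 111)]
[(230, 12), (231, 8), (232, 15), (233, 7), (234, 21), (235, 6), (236, 29), (237, 114), (238, 111), (239, 108), (240, 110), (241, 110), (242, 116), (243, 111), (244, 110), (245, 112), (320, 112), (321, 111), (322, 113), (323, 113), (324, 113), (325, 107), (326, 113), (327, 114), (328, 118), (329, 26), (330, 14), (331, 13), (332, 14), (333, 9), (334, 16), (335, 9)]
tcp [ 0.517 -0.359  0.12 ] lid [ 0.517 -0.359  0.022] off mm [ 0.088 -0.041]
```

```bash
python3 -m jog '[[-2,0,-25,0],[-2,0,-50,0],[-2,0,-62,0],[-2,0,-62,0],[-2,0,-68,0],[-2,0,-73,0],[-2,0,-78,0],[-2,0,-81,0],[-2,0,-81,0],[-2,0,-81,0]]'
```

```text
clock: 32.78
position: [0.5143, -0.3587, 0.0389]
ee_rot: [[-0.943, 0.331, 0.0], [0.331, 0.943, -0.0], [-0.0, -0.0, -1.0]]
contact_force: [0.4, 0.2, -0.1]
grip_width: 0.0453
grip_force: 25.0
```

```bash
python3 -m jog '[[0,0,0,0],[0,0,0,0],[0,0,0,0],[0,0,0,0],[0,0,30,0],[0,0,80,0],[0,0,120,0]]' 0.28 25; python3 look.py .068;  python3 -m jog '[[-20,50,40,0],[-40,100,40,0],[-60,150,40,0],[-84,198,40,0],[-84,198,40,0],[-84,198,40,0],[-84,198,40,0],[-84,198,40,0]]'; python3 look.py .054
```

```text
clock: 33.65
position: [0.5143, -0.3587, 0.1607]
ee_rot: [[-0.943, 0.331, 0.001], [0.331, 0.943, -0.001], [-0.001, -0.0, -1.0]]
contact_force: [0.5, -0.0, 0.3]
grip_width: 0.0635
grip_force: 0.0
33.65 tcp [ 0.514 -0.359  0.161] yaw 70.64456646476097 F [ 0.456 -0.013  0.283] w 0.063451065108584 gf 0.0
w [484.   30.7] [  68   65 3296] [ 0.429 -0.171] d [-84.8 187.8]
w [281.9  81.3] [  56   60 3185] [ 0.413 -0.324] d [-101.8   34.8]
w [282.3 143.2] [  53   54 2726] [ 0.457 -0.339] d [-57.3  19.5]
w [408.  135.2] [ 30  40 436] [ 0.485 -0.24 ] d [-29.3 118.3]
w [282.7 206.3] [  53   62 2725] [ 0.508 -0.357] d [-6.1  1.8]
w [488.9 266.3] [  54   50 1265] [ 0.627 -0.195] d [112.5 163.7]
w [377.  346.5] [ 67  10 576] [ 0.681 -0.315] d [166.4  43.3]
clock: 34.7
position: [0.4304, -0.1614, 0.1982]
ee_rot: [[-0.943, 0.332, -0.001], [0.332, 0.943, 0.0], [0.001, 0.0, -1.0]]
contact_force: [-0.8, 0.1, -0.2]
grip_width: 0.063
grip_force: 0.0
34.7 tcp [ 0.43  -0.161  0.198] yaw 70.57972400723524 F [-0.817  0.066 -0.228] w 0.0629502122464836 gf 0.0
w [282.9 193.7] [  45   51 1753] [ 0.426 -0.16 ] d [-4.8  1.6]
w [148.  216.8] [  44   39 1526] [ 0.402 -0.303] d [ -28.6 -141.9]
w [154.5 260.5] [  42   34 1267] [ 0.45 -0.32] d [  19.8 -158.3]
w [371.2 346.7] [ 59  12 545] [ 0.643 -0.122] d [213.   39.6]
w [335.  360.5] [ 37  13 334] [ 0.649 -0.169] d [218.3  -8. ]
```

```bash
python3 -m jog '[[-1,0,-50,0],[-1,0,-100,0],[-1,0,-140,0],[-1,0,-165,0],[-1,0,-173,0],[-1,0,-173,0],[-1,0,-173,0],[-1,0,-173,0]]' 0.28 25; python3 -m jog '[[0,0,0,0],[0,0,0,0],[0,0,0,0],[0,0,0,0],[0,0,0,0]]' 1 25;  python3 -m jog '[[0,0,20,0],[0,0,45,0],[0,0,70,0],[0,0,90,0],[0,0,115,0],[0,0,115,0],[0,0,115,0],[0,0,115,0]]'; python3 -c "
from h import *
for i in range(3):
  s=snap('wrist')[0];print(s['contact_force'])
print(s['clock'],s['position'],s['grip_width'])"
```

```text
clock: 35.75
position: [0.4299, -0.161, 0.0269]
ee_rot: [[-0.943, 0.331, 0.002], [0.331, 0.943, -0.001], [-0.002, -0.0, -1.0]]
contact_force: [0.2, 0.8, -0.3]
grip_width: 0.0632
grip_force: 0.0
clock: 36.38
position: [0.4293, -0.1607, 0.0259]
ee_rot: [[-0.944, 0.331, 0.0], [0.331, 0.944, -0.0], [-0.0, -0.0, -1.0]]
contact_force: [-0.8, -0.0, 2.9]
grip_width: 0.0457
grip_force: 25.0
clock: 37.38
position: [0.4285, -0.1603, 0.1389]
ee_rot: [[-0.943, 0.331, -0.003], [0.331, 0.943, 0.001], [0.003, 0.0, -1.0]]
contact_force: [-0.0, 0.6, -4.5]
grip_width: 0.0454
grip_force: 25.0
[-0.007  0.624 -4.489]
[-0.274 -0.24  -3.951]
[ 0.857  0.185 -4.322]
37.475 [ 0.429 -0.16   0.139] 0.04566655528357576
```

Tin A weighs about 4.3 N, so it is full and goes to carry pocket 2. I'll turn the tool about 30° off the tray so the wrist and camera stay clear of the raised strap.

```bash
python3 -m jog '[[10,40,20,-0.1],[24,95,20,-0.2],[38,150,20,-0.35],[51,205,20,-0.5],[64,260,20,-0.604],[77,315,20,-0.604],[91,370,20,-0.604],[104,425,20,-0.604],[109,448,10,-0.604],[109,448,-23,-0.604],[109,448,-23,-0.604],[109,448,-23,-0.604]]';python3 -m jog '[[0,0,0,0],[0,0,0,0]]'; python3 look.py .014 w8
```

```text
clock: 39.02
position: [0.5384, 0.2871, 0.1184]
ee_rot: [[-0.588, 0.809, 0.0], [0.809, 0.588, 0.0], [-0.0, 0.0, -1.0]]
contact_force: [0.6, 0.3, -3.6]
grip_width: 0.0452
grip_force: 25.0
clock: 39.28
position: [0.5387, 0.2873, 0.1192]
ee_rot: [[-0.588, 0.809, 0.002], [0.809, 0.588, 0.001], [-0.0, 0.002, -1.0]]
contact_force: [0.4, -0.4, -4.5]
grip_width: 0.0458
grip_force: 25.0
39.275 tcp [0.539 0.287 0.119] yaw 36.007155226689896 F [ 0.425 -0.419 -4.509] w 0.04577240403821524 gf 24.999319911003113
w [435.9 269.3] [  87   67 3623] [0.697 0.326] d [157.9  38.3]
w [ 58.7 347. ] [ 31  14 310] [0.436 0.022] d [-103.  -265.2]
```

View pics/w8.png

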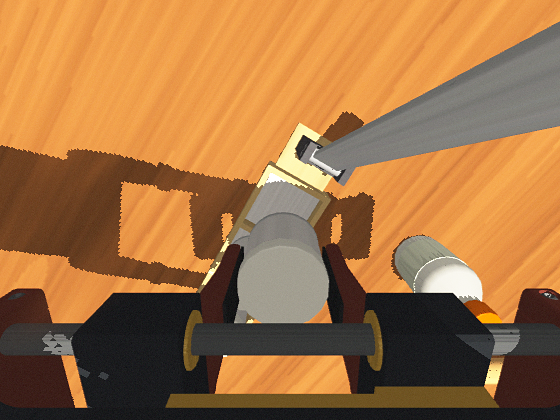

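```bash
python3 - <<'E'
import cv2
im=cv2.imread('pics/w8.png');g=cv2.cvtColor(im,cv2.COLOR_BGR2GRAY)
print([(r,int(g[r,278:288].mean())) for r in range(205,262,2)]);print([(c,int(g[285,c])) for c in list(range(234,242))+list(range(324,334))])
E
python3 lidfit.py 247 237.5 329 .0259
```

```text
[(205, 148), (207, 147), (209, 149), (211, 153), (213, 100), (215, 127), (217, 126), (219, 126), (221, 124), (223, 125), (225, 126), (227, 125), (229, 125), (231, 126), (233, 124), (235, 124), (237, 125), (239, 139), (241, 138), (243, 140), (245, 143), (247, 163), (249, 157), (251, 157), (253, 157), (255, 157), (257, 157), (259, 157), (261, 157)]
[(234, 13), (235, 20), (236, 8), (237, 117), (238, 159), (239, 157), (240, 158), (241, 158), (324, 158), (325, 157), (326, 158), (327, 165), (328, 130), (329, 33), (330, 16), (331, 21), (332, 17), (333, 21)]
tcp [0.539 0.287 0.119] lid [0.54  0.286 0.023] off mm [ 0.899 -1.243]
```

```bash
python3 -m jog '[[-1.5,1.5,-25,0],[-1.5,1.5,-48,0],[-1.5,1.5,-60,0],[-1.5,1.5,-60,0],[-1.5,1.5,-66,0],[-1.5,1.5,-71,0],[-1.5,1.5,-76,0],[-1.5,1.5,-79,0],[-1.5,1.5,-79,0],[-1.5,1.5,-79,0]]'
```

```text
clock: 40.58
position: [0.5366, 0.2889, 0.039]
ee_rot: [[-0.588, 0.809, 0.0], [0.809, 0.588, 0.0], [0.0, 0.0, -1.0]]
contact_force: [-0.9, -0.6, -2.6]
grip_width: 0.0457
grip_force: 25.0
```

```bash
python3 -m jog '[[0,0,-2,0],[0,0,-2,0],[0,0,-2,0],[0,0,-2,0],[0,0,30,0],[0,0,80,0],[0,-20,120,-0.15],[0,-50,160,-0.3],[0,-90,200,-0.45],[0,-90,240,-0.524],[0,-90,240,-0.524],[0,-90,240,-0.524]]' 0.36 25
python3 - <<'E'
from h import *
s,w=snap('wrist');_,t=snap('top');_,d=snap('side')
a=cv2.resize(w[0:260,150:430],(400,371));b=cv2.resize(t[180:310,140:420],(800,371))[:, :800]
c=cv2.resize(d[130:400,150:450],(400,371))
e=cv2.resize(t[180:310,240:420],(400,229))
im=np.vstack([np.hstack([a,c]),np.hstack([e,cv2.resize(t[190:260,130:260],(400,229))])])
cv2.imwrite('pics/chk.png',im[:,:,::-1]);print(s['clock'],s['position'],s['grip_width'],im.shape)
for x in robot.cut_out('side','strap')[:1]:
  px=np.argwhere(x['pixels'])[:,::-1].astype(np.float32);print(x['conf'],cv2.boxPoints(cv2.minAreaRect(px)).round(1).tolist())
for c in('top','side'):
  print(c,[(round(y['conf'],2),np.round(y['position'])) for y in robot.landmark_of(c,'strap_tab')[:3]])
E
```

```text
clock: 42.08
position: [0.5366, 0.199, 0.2778]
ee_rot: [[-0.106, 0.994, -0.001], [0.994, 0.106, -0.0], [-0.0, -0.001, -1.0]]
contact_force: [-0.6, 0.1, 0.1]
grip_width: 0.0562
grip_force: 0.0
42.075 [0.537 0.199 0.278] 0.056219340439834134 (600, 800, 3)
0.59 [[157.89999389648438, 67.5999984741211], [165.39999389648438, 65.5], [193.89999389648438, 167.89999389648438], [186.39999389648438, 170.0]]
top [(0.59, array([ 84., 209.]))]
side [(0.86, array([165.,  74.])), (0.62, array([385., 342.])), (0.32, array([242., 178.]))]
```

View pics/chk.png

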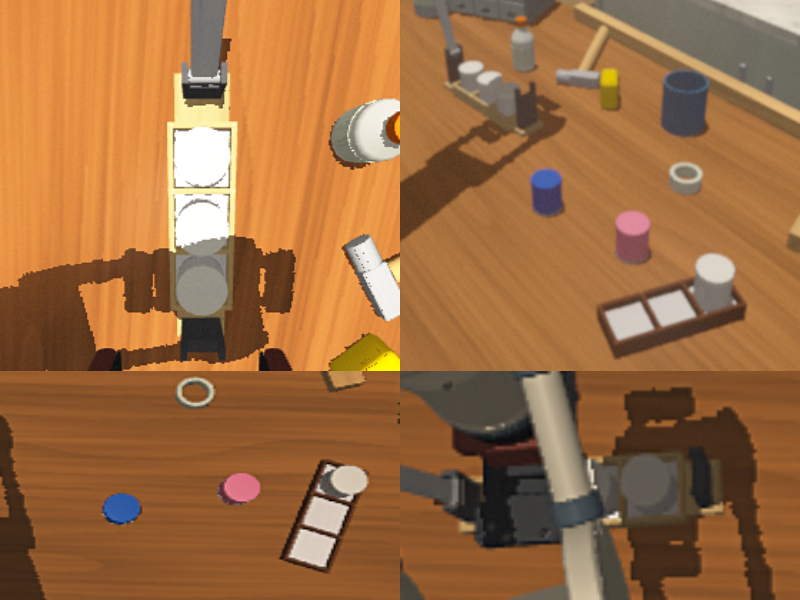

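All four tins are seated: three in the carrying tray and one in the refill tray, with the rest of the bench undisturbed. Next I'll take hold of the strap from above.

```bash
python3 -m jog '[[0,0,50,0],[0,0,100,0],[-2,40,124,0],[-5,90,124,0],[-8,140,124,0],[-10,190,124,0],[-12,218,124,0],[-12,218,124,0],[-12,218,124,0]]' 0.1 10; python3 -m jog '[[0,0,-35,0],[0,0,-70,0],[0,0,-95,0],[0,0,-107,0],[0,0,-107,0],[0,0,-107,0]]'; python3 -m jog '[[0,0,0,0],[0,0,0,0],[0,0,0,0],[0,0,0,0],[0,0,0,0],[0,0,0,0],[0,0,0,0],[0,0,0,0]]' 1 10
```

```text
clock: 43.5
position: [0.5248, 0.4163, 0.4025]
ee_rot: [[-0.104, 0.995, -0.0], [0.995, 0.104, -0.001], [-0.001, -0.0, -1.0]]
contact_force: [0.3, -0.3, -0.5]
grip_width: 0.0789
grip_force: 0.0
clock: 44.25
position: [0.525, 0.4167, 0.2975]
ee_rot: [[-0.104, 0.995, 0.002], [0.995, 0.104, 0.002], [0.001, 0.002, -1.0]]
contact_force: [0.4, -0.3, 0.2]
grip_width: 0.0791
grip_force: 0.0
clock: 45.25
position: [0.5239, 0.4168, 0.2956]
ee_rot: [[-0.105, 0.994, -0.002], [0.994, 0.105, -0.001], [-0.0, -0.002, -1.0]]
contact_force: [-5.1, -1.1, -0.4]
grip_width: 0.0198
grip_force: 10.0
```

```bash
python3 -m jog '[[2,-25.5,6,0],[4.5,-50.5,9,0],[7,-75.5,10,0],[10,-100.5,8,0],[12.5,-125,4,0],[15,-149.5,-3,0],[17.5,-172.5,-12,0],[20,-195,-23,0],[22,-216,-37,0],[24,-235.5,-52.5,0],[26,-253.5,-70,0],[26,-253.5,-70,0]]' 1 10
```

```text
clock: 46.75
position: [0.5518, 0.1601, 0.2251]
ee_rot: [[-0.101, 0.995, 0.003], [0.995, 0.101, -0.002], [-0.002, 0.002, -1.0]]
contact_force: [4.7, -0.7, 0.0]
grip_width: 0.0198
grip_force: 10.0
```

```bash
python3 -m jog '[[1,-16,-19,0],[3,-30,-40,0],[4,-42,-62,0],[5,-52,-85,0],[6,-59.5,-109,0],[6.5,-63,-122,0],[6.5,-64.5,-134,0],[7,-66,-146,0],[7,-66.5,-156,0],[7,-67,-164,0],[7,-67,-164,0]]' 1 10;  python3 -m jog '[[0,0,-4,0],[0,0,-8,0],[0,0,-11,0],[0,0,-11,0]]'
```

```text
clock: 48.12
position: [0.559, 0.0946, 0.0616]
ee_rot: [[-0.103, 0.995, 0.003], [0.995, 0.103, -0.002], [-0.002, 0.003, -1.0]]
contact_force: [6.2, -3.4, -0.4]
grip_width: 0.0198
grip_force: 10.0
clock: 48.62
position: [0.559, 0.0947, 0.0515]
ee_rot: [[-0.104, 0.995, 0.004], [0.995, 0.104, -0.002], [-0.002, 0.004, -1.0]]
contact_force: [4.7, -3.8, 1.3]
grip_width: 0.0199
grip_force: 10.0
```

```bash
python3 -m jog '[[0,0,-3,0],[0,0,-6,0],[0,0,-6,0],[0,0,-6,0]]' 1 20; python3 -m jog '[[0,0,0,0],[0,0,0,0],[0,0,0,0],[0,0,0,0],[0,0,25,0],[0,0,50,0],[0,0,60,0]]' 0.3; python3 -m jog '[[0,0,0,0],[0,0,0,0],[0,0,0,0],[0,0,0,0],[0,0,0,0],[0,0,0,0]]' 1 10
```

```text
clock: 49.12
position: [0.5593, 0.0948, 0.0506]
ee_rot: [[-0.104, 0.995, 0.006], [0.995, 0.104, -0.001], [-0.002, 0.006, -1.0]]
contact_force: [-5.7, -4.7, 23.0]
grip_width: 0.0192
grip_force: 20.0
clock: 50.0
position: [0.5583, 0.0965, 0.1061]
ee_rot: [[-0.105, 0.994, 0.002], [0.994, 0.105, 0.0], [0.0, 0.002, -1.0]]
contact_force: [0.3, 0.7, -0.4]
grip_width: 0.0615
grip_force: 0.0
clock: 50.75
position: [0.5576, 0.0964, 0.1046]
ee_rot: [[-0.105, 0.994, -0.0], [0.994, 0.105, -0.0], [-0.0, -0.0, -1.0]]
contact_force: [1.1, 0.2, 0.1]
grip_width: 0.005
grip_force: 0.0
```

```bash
python3 -m jog '[[0,0,-15,0],[0,0,-25,0],[0,0,-28,0],[0,0,-30,0],[0,0,-32,0],[0,0,-32,0]]'; python3 -m jog '[[0,0,-2,0],[0,0,-3,0],[0,0,-3,0]]'
```

```text
clock: 51.5
position: [0.557, 0.0963, 0.075]
ee_rot: [[-0.105, 0.994, -0.001], [0.994, 0.105, -0.0], [-0.0, -0.001, -1.0]]
contact_force: [-10.0, -1.9, 12.0]
grip_width: 0.0004
grip_force: 6.2
clock: 51.88
position: [0.5571, 0.0963, 0.0747]
ee_rot: [[-0.105, 0.994, 0.001], [0.994, 0.105, -0.0], [-0.0, 0.001, -1.0]]
contact_force: [-14.5, -2.1, 23.5]
grip_width: 0.0003
grip_force: 11.8
```

```bash
python3 -m jog '[[0,0,20,0],[0,0,60,0],[-40,-40,110,0],[-80,-80,120,0],[-110,-110,120,0],[-110,-110,120,0],[-110,-110,120,0],[-110,-110,120,0]]'
python3 - <<'E'
from h import *
s,t=snap('top');_,d=snap('side')
a=cv2.resize(t[130:310,120:420],(800,300));c=np.hstack([cv2.resize(d[140:260,160:290],(400,300)),cv2.resize(d[170:400,200:480],(400,300))])
cv2.imwrite('pics/fin.png',np.vstack([a,c])[:,:,::-1]);print(s['clock'],s['contact_force'])
for x in lids(t,'top',z=.063):
  if .35<x[2][0]<.7 and -.4<x[2][1]<.4: print(*x)
E
```

```text
clock: 52.88
position: [0.4482, -0.013, 0.1892]
ee_rot: [[-0.106, 0.994, -0.001], [0.994, 0.106, 0.0], [0.0, -0.001, -1.0]]
contact_force: [0.9, 0.4, -0.3]
grip_width: 0.0008
grip_force: 0.0
52.875 [ 0.899  0.419 -0.268]
[327.711 191.53 ] [16 16 83] [ 0.653 -0.163]
[271.431 234.072] [  54   46 1531] [ 0.523 -0.004]
[189.476 224.356] [ 83  22 824] [0.543 0.23 ]
[303.863 238.344] [ 13  44 270] [ 0.514 -0.096]
[238.495 234.319] [ 12  33 204] [0.519 0.089]
[396.013 241.455] [ 20  21 233] [ 0.514 -0.357]
[386.15  261.321] [ 21  22 287] [ 0.457 -0.328]
[233.474 283.15 ] [ 13  35 234] [0.383 0.095]
[380.211 279.949] [ 21  21 294] [ 0.405 -0.31 ]
[295.417 292.651] [ 13  36 218] [ 0.363 -0.076]
```

View pics/fin.png

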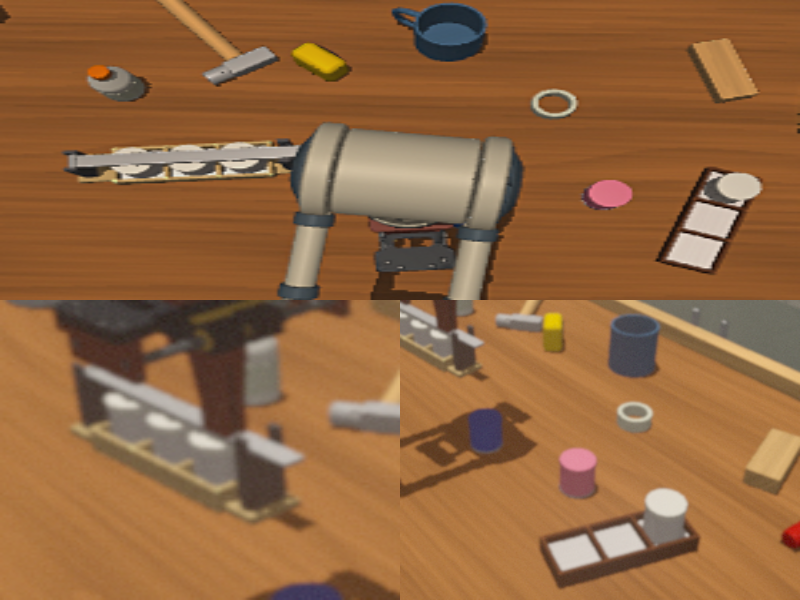

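The final views show the strap down in the catch over three seated tins, one tin upright in the refill tray, and everything else unmoved.

```bash
python3 -c "
from workcell import robot
print(robot.hand_in())"
```

```text
the job is handed in; nothing more can be done
None
```

I handed the job in at about 53 s of the 210 s limit: three full tins are upright in the carrying tray, the one empty tin is upright in the refill tray, and the strap is down against its stop in the catch. The hand-in gave no verdict.

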